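# Load a ceramic tile into a spring-jawed holder

## Task

Take the long ceramic tile off its wooden rest and load it into the spring-jawed holder for cleaning: push one end into one sprung jaw until the other end can be lowered inside the other jaw, then let it come back so that it sits level, square and about mid-width in both grooves, released and centred by the springs. Be gentle: the tile chips if it is pushed hard against the holder (keep well under 15 N), and leave the glass and the candlestick alone.

Things in the scene. Friction and masses are not known exactly. Their poses are not given: they have to be found in the camera images.
- tile_center (a point): Centre (half-way up) of the loose ceramic tile, a flat plain slab 150 mm long (its x), 56 mm wide (its y), 8 mm thick (its z), about 0.16 kg, white with a thin border line, the same either way round. It starts lying on the wooden rest, both long sides overhanging and free to be gripped across the 56 mm width.
- rest: Fixed wooden block 110 mm (x) by 34 mm (y), 32 mm high, that the tile lies on lengthwise. Origin: centre of its underside.
- holder: Fixed spring-jawed tile holder. Origin: centre of the underside of its dark base plate (280 mm along x, 90 along y, 12 thick). An aluminium rail unit on it carries two grey jaws that face each other along x, mirror images, each 60 mm wide (y), top 70 mm above the table. A level tile passes down inside one jaw's lip only when the other jaw is pushed out 10 mm or more (12 to 13 is good).
- rail_top (a point): Point above the base's centre at the height of the rail's top, 24 mm above the table. The rail unit (236 x 36 mm, with end posts 60 mm high at 106 to 118 mm from its middle) is clamped fast anywhere within 20 mm either way of this point along the holder's x. That offset is NOT measured: this point does not move with it; find the jaws by feel or sight.
- holder_mid (a point): Point above the base's centre at the height of the jaws' lower ledges, 50 mm above the table. Jaws at rest, along x from the middle of the rail unit: groove bottoms at +72 and -72 mm (144 apart; tile is 150). Groove 50 to 64 mm above the table. Ledge, 8 mm thick, reaches 9 mm inward of the groove bottom; flat-topped upper lip (64 to 70 mm high) reaches 4 mm inward.
- jaw_far (a joint): Outward travel in m of the jaw on the holder's +x side, relative to the rail unit: 0 at rest, hard stop at 0.015. Spring: about 1.6 N to start it, plus 0.45 N per mm (about 7.5 N at 13 mm). With the tile loaded and centred both jaws read about 0.003.
- jaw_near (a joint): Outward travel in m of the jaw on the holder's -x side, relative to the rail unit; otherwise the same as jaw_far.
- tumbler: Loose glass tumbler, 68 mm across, 85 mm high; leave alone. Origin: centre of its underside.
- bowl: Loose glass bowl, 100 mm across, 50 mm high; leave alone. Origin: centre of its underside.
- candlestick: Loose brass candlestick, 70 mm foot, 100 mm high; leave alone. Origin: centre of its underside.
Mind the look-alikes: they are no part of the job. There is more than one size of the part that bears tile_center; the job needs the largest.

How it is judged:
By the outcome, as a careful person would: the job done as asked, in the order asked, and still so for the second after the job is handed in, with the robot touching nothing.
It also fails if it takes over 56 s, if anything falls off the work surface, if the arm or the gripper's body presses on something with over 40 N, if the wrist force passes 120 N, or if a joint passes its speed limit or range.

## Robot

A 7-joint arm with a two-finger parallel gripper is mounted at the origin on the work surface. World frame = base frame: x ahead of the robot, y to its left, z up, the work surface at z = 0. Lengths are in m, angles in rad, forces in N, time in s.
With the tool pointing down it reaches from about 0.4 to 0.85 m from the base axis. Payload 4.5 kg.
Tool frame: the origin (TCP) lies midway between the tips of the shut fingers; the grasp point (between the pads) lies 19 mm behind it; y points along the fingers, z is the direction in which the jaws open and shut, and the axes are right-handed (so a half turn about y gives the same grasp; the last joint's range is limited). The gripper opens to 88 mm and grips with 3 to 60 N. Pads are 18 mm wide; open, the fingers measure 123 mm over their backs; the gripper's body (75 mm by 187 mm) begins 45 mm behind the grasp point.
Start: joints at [1.206, 0.689, -0.195, 1.565, 0.157, 0.902, -0.215], TCP at [0.243, -0.576, 0.239] pointing down, gripper open.
Joint ranges: [-3.01, 3.01], [-0.46, 2.08], [-1.47, 1.51], [0.13, 2.56], [-1, 4.14], [0.04, 2.09], [-2.66, 2.66]. Speed limits (rad/s): [2.57, 2.57, 3.14, 3.14, 3.14, 3.14, 3.14].

## Interface

Orientations are given as a unit quaternion [x, y, z, w].
In Python, from plant import r, snapshot, get_calibration, job, boxes_of gives the robot as it stands. The module is installed in compiled form; this text tells all that it offers.
- The arm moves only by the shell command python3 -m handwheel 'ROWS' [OPENING] [FORCE]. ROWS is JSON, a list that holds one entry, the list of rows, each a list of 6 numbers: the shift along the tool's x, y, z as a fraction of full scale, then the turn, a rotation vector about the tool's x, y, z as a fraction of full scale. In form: [[[x, y, z, wx, wy, wz], ...]]. A call has 1 to 12 rows; each row is the pose to reach, as a shift and turn from the pose commanded when the call began, along the tool's axes at that moment, turning the shorter way round; what a row does not reach only later rows make up. Full scale, the value 1, is 100 cm for a shift and 180 degrees for a turn. A row lasts 1/12 s, in which the tool goes at most 41.7 mm and 7.16 degrees, less where a joint would pass 70% of its speed; a pose out of reach is approached as far as the arm can. A call with a number of a shift or a turn outside -1 to 1 is refused whole. A call with a gripper value outside its range is refused whole. OPENING is the opening, from -1 (shut) to 1 (fully open), set as the call begins (- or left out, the last holds). The fingers move at their own pace and stop on an object; FORCE is the grip in N (left out, the last holds). Time passes only in rows, so rows that repeat a pose let the fingers close. It gives the time, the measured TCP pose, the force and the opening at its end, in the units of the state.
- r.get_state(): the state, without advancing time (a new reading comes with each control period).
- snapshot(name): name is "scene" or "side" or "wrist"; returns the picture (480x640x3 uint8, red, green, blue); there is no depth.
- get_calibration(name): a dict with "fx", "fy", "cx", "cy" (pixels), "T" (4x4, takes a point from camera to world coordinates). Camera axes: x right, y down, z forward; pixel columns grow to the right and rows downward; lengths in m; the calibration is good to about 2 mm. A picture is of the moment at which its call begins: read the wrist's pose just before it. get_calibration takes no time and is no camera call; for the wrist camera it gives the pose at the moment of the call.
- job.finish_job(): hands the job in, once; it reports no verdict.
Trained networks look in the newest picture that a camera, given by its name, has taken for a name from the list of things; names that differ only in an ending like _2 or _b are one class to them, and where a whole thing is asked for, a point or a joint stands for the part that bears it (a point fixed in the world has none). Each returns a list of dicts, best first, with "confidence" (0 to 1); they miss things now and then, are a little off and sometimes report something else, mostly with a low value. They report only what shows in the picture. A call takes as long as a camera call. They do not tell look-alikes from the thing itself.
- boxes_of(thing, camera): "bbox" ([left, top, right, bottom] in pixels, round what is visible of it).
The state is a dict: "clock": time; "q": joint angles; "qd": joint speeds; "joint_torque": joint torques, N m; "tool_pos": TCP position; "eef_rot": TCP orientation; "contact_force": force on the tool from outside, world axes, zero at the start; "moment": the same for the moment, N m; "opening": opening from 0.0 (shut) to 1.0 (fully open).
Only numpy, scipy, OpenCV 4.12 (cv2) and the standard library are available. Lean on these libraries where they do the work, as an engineer would, in place of code of your own. Each camera call takes 0.05 s, during which the arm holds its last target. There are 200 camera calls.

## Working session

There is one attempt and no reset: what is moved stays moved. The work goes in short steps, Python scripts to look and compute and a shell command to move; the robot and the scene stay as the last step left them, time stands still between calls to the robot, and variables do not carry over. Pictures are saved under pics/ and viewed, about 8 in all and at most 12, crops included, and the job is handed in when it is done.

```bash
mkdir -p pics; ls
python3 - <<'E'
from plant import r,snapshot,get_calibration,boxes_of
import cv2,numpy as np
s=r.get_state(); print({k:np.round(v,4).tolist() for k,v in s.items()})
for n in("scene","side"):
    im=snapshot(n); cv2.imwrite(f"pics/{n}0.png",im[:,:,::-1])
    c=get_calibration(n); print(n,c["fx"],c["cx"],c["cy"],np.round(c["T"],4).tolist())
    for t in("tile_center","rest","holder","jaw_far","jaw_near"):
        print(t,[(np.round(b["bbox"]).tolist(),round(b["confidence"],2)) for b in boxes_of(t,n)][:4])
print(r.get_state()["clock"])
E
```

```text
pics
{'clock': 0.0, 'q': [1.2058, 0.69, -0.1945, 1.5664, 0.1573, 0.9025, -0.215], 'qd': [-0.0008, -0.0006, 0.0018, -0.0018, -0.0011, 0.0003, 0.0], 'joint_torque': [-0.001, -52.7563, -1.2671, -15.3428, -0.0526, 0.0067, 0.0002], 'tool_pos': [0.2424, -0.5754, 0.2379], 'eef_rot': [-0.1403, 0.6937, -0.6924, 0.1399], 'contact_force': [-0.0039, 0.0097, -0.4484], 'moment': [-0.0151, 0.0338, -0.0007], 'opening': 0.9985}
scene 616.3449906388819 313.46761605507623 241.64201550534972 [[-0.0441, 0.8125, -0.5813, 1.1697], [0.999, 0.0412, -0.0182, 0.1257], [0.0091, -0.5815, -0.8135, 0.8924], [0.0, 0.0, 0.0, 1.0]]
tile_center [([218.0, 243.0, 281.0, 273.0], 0.88), ([315.0, 191.0, 354.0, 267.0], 0.66), ([350.0, 163.0, 404.0, 204.0], 0.58)]
rest []
holder [([130.0, 170.0, 193.0, 317.0], 0.71), ([125.0, 178.0, 173.0, 204.0], 0.59)]
jaw_far [([148.0, 325.0, 210.0, 393.0], 0.62), ([135.0, 247.0, 176.0, 297.0], 0.57)]
jaw_near [([129.0, 179.0, 171.0, 205.0], 0.79)]
side 494.8722301282285 327.68050184527954 233.51390063269147 [[0.7078, -0.3638, 0.6055, 0.0879], [-0.706, -0.3353, 0.6238, -0.3984], [-0.0239, -0.869, -0.4942, 0.4877], [0.0, 0.0, 0.0, 1.0]]
tile_center [([349.0, 285.0, 408.0, 329.0], 0.86), ([249.0, 242.0, 334.0, 295.0], 0.75), ([184.0, 278.0, 212.0, 319.0], 0.71)]
rest [([272.0, 264.0, 323.0, 306.0], 0.74)]
holder [([382.0, 285.0, 520.0, 461.0], 0.9)]
jaw_far [([458.0, 286.0, 504.0, 325.0], 0.66)]
jaw_near [([280.0, 265.0, 321.0, 302.0], 0.7), ([413.0, 357.0, 472.0, 425.0], 0.65)]
0.6
```

View pics/scene0.png

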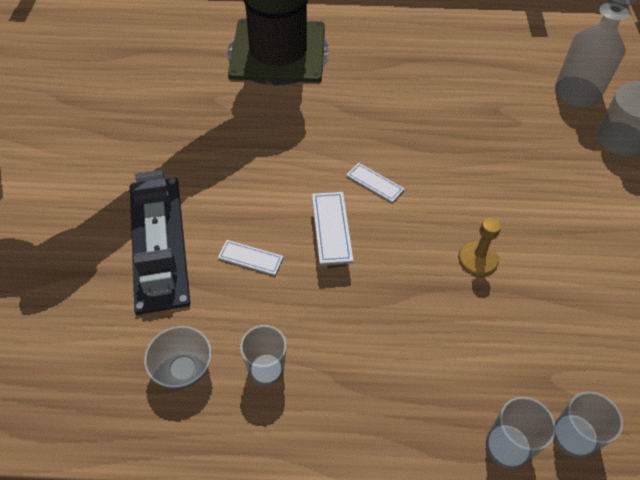

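View pics/side0.png

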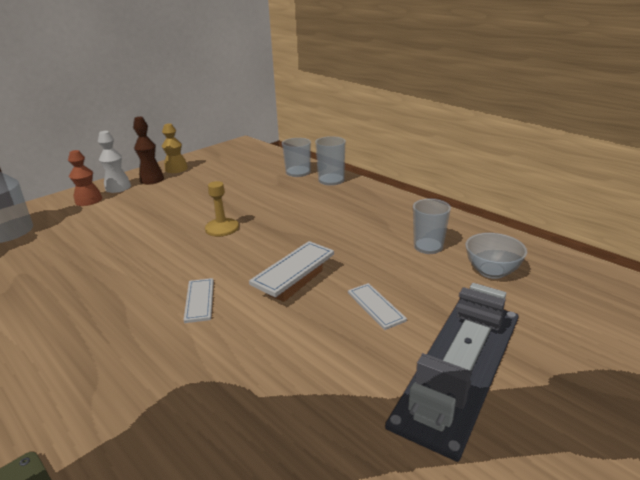

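The picture shows three white tiles in the scene view. The large one on the wooden block is at (333,228). The small look-alikes lie on the table at (250,258) and (375,182). I choose (333,228), and the holder is at (160,243). One mosaic of close crops will check that choice and give me corners.

```bash
cat > h.py <<'E'
import numpy as np,cv2
from plant import r,snapshot,get_calibration,boxes_of
from scipy.spatial.transform import Rotation as R
def ray(n,uv,z,c=None):
    c=c or get_calibration(n); T=np.array(c["T"]); uv=np.atleast_2d(uv).astype(float)
    d=np.c_[(uv[:,0]-c["cx"])/c["fx"],(uv[:,1]-c["cy"])/c["fy"],np.ones(len(uv))]@T[:3,:3].T
    return T[:3,3]+d*((z-T[2,3])/d[:,2])[:,None]
def proj(n,P,c=None):
    c=c or get_calibration(n); T=np.array(c["T"]); q=(np.atleast_2d(P)-T[:3,3])@T[:3,:3]
    return np.c_[q[:,0]/q[:,2]*c["fx"]+c["cx"],q[:,1]/q[:,2]*c["fy"]+c["cy"]]
def st():
    s=r.get_state(); print("t",round(s["clock"],2),"p",np.round(s["tool_pos"],4),"y",np.round(R.from_quat(s["eef_rot"]).as_matrix()[:,1],3),"z",np.round(R.from_quat(s["eef_rot"]).as_matrix()[:,2],4),"F",np.round(s["contact_force"],2),"M",np.round(s["moment"],2),"o",round(s["opening"],3)); return s
E
python3 - <<'E'
from h import *
def tile(n,x0,y0,x1,y1):
    im=cv2.imread(f"pics/{n}0.png")[y0:y1,x0:x1].astype(int)
    m=((im.min(2)>120)&(im.max(2)-im.min(2)<70)).astype(np.uint8)
    m=cv2.morphologyEx(m,cv2.MORPH_CLOSE,np.ones((5,5)))
    k=max(cv2.findContours(m,0,2)[0],key=cv2.contourArea)[:,0]+[x0,y0]
    P=ray(n,k,.040)[:,:2].astype(np.float32)*1000
    print(n,cv2.minAreaRect(P))
tile("scene",305,180,360,275); tile("side",240,230,340,305)
M=np.zeros((600,800,3),np.uint8)
a=cv2.imread("pics/scene0.png"); b=cv2.imread("pics/side0.png")
M[:,:360]=cv2.resize(a[165:325,110:206],(360,600),interpolation=2)
M[:300,360:]=cv2.resize(a[180:270,285:417],(440,300),interpolation=2)
M[300:,360:]=cv2.resize(b[270:474,375:674-0][:, :265],(390,300),interpolation=2) if 0 else cv2.resize(b[275:470,365:640],(440,300),interpolation=2)
cv2.imwrite("pics/m.png",M)
E
```

```text
scene ((524.5791015625, 136.41375732421875), (152.61924743652344, 58.323299407958984), 7.968982219696045)
side ((521.3880615234375, 134.1787109375), (157.88475036621094, 59.868141174316406), 8.252242088317871)
```

View pics/m.png

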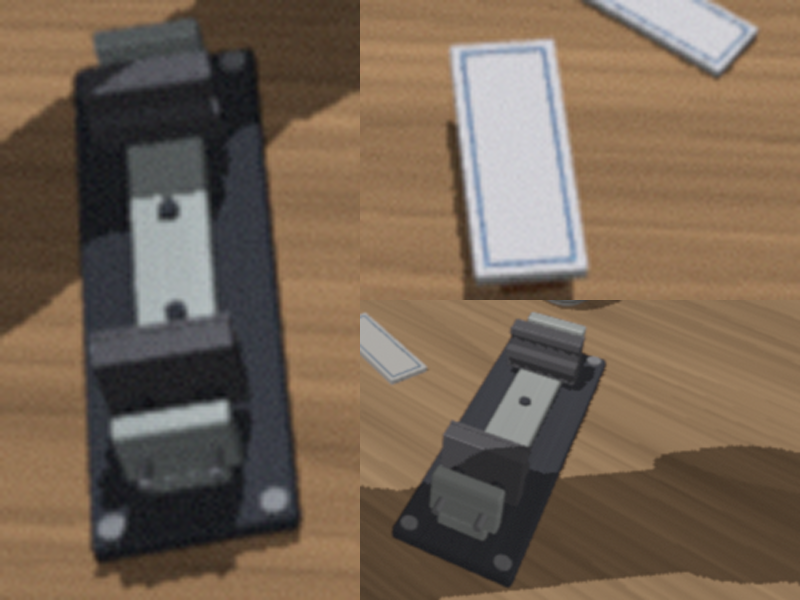

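The crop confirms that the large tile lies on the rest and the small ones are flat on the table. The holder's base corners, jaw tops and end posts are readable in both views, with jaw tops at mosaic (160,75) and (160,335).

Run:
```python
from h import *
s=lambda L:np.array(L)/3.75+[110,165]
S=lambda L:(np.array(L)-[360,300])/np.array([1.6,300/195])+[365,275]
B=ray("scene",s([(77,73),(253,50),(299,522),(97,550)]),.012)[:,:2]*1000
print("base",B.round(1).tolist(),B.mean(0),np.linalg.norm(np.roll(B,-1,0)-B,axis=1))
u=(B[2]+B[3]-B[0]-B[1]);u/=np.linalg.norm(u);print("x dir",u,np.degrees(np.arctan2(u[1],u[0])))
c=B.mean(0)
v=np.array([-u[1],u[0]])
def rel(n,P,z,l):
    Q=ray(n,P,z)[:,:2]*1000-c; print(l,np.c_[Q@u,Q@v].round(1).tolist())
rel("scene",s([(92,337),(230,318)]),.07,"far lip inner")
rel("scene",s([(95,97),(210,83)]),.07,"near lip inner")
rel("scene",s([(112,415),(230,403)]),.06,"far post inner")
rel("scene",s([(112,438),(230,430)]),.06,"far post outer")
rel("scene",s([(95,35),(197,22)]),.06,"near post outer")
rel("side",S([(395,533),(513,583),(605,362)]),.012,"side base")
rel("side",S([(528,315),(586,328)]),.06,"side far post outer top")
rel("side",S([(513,330),(580,350)]),.07,"side far jaw lip inner")
rel("side",S([(436,467),(505,487)]),.06,"side near post outer/inner?")
rel("side",S([(448,423),(532,445)]),.07,"side near jaw lip inner")
# tool-frame geometry
st()
```

```text
base [[426.4, -242.2], [406.7, -157.2], [676.4, -90.4], [694.5, -175.1]] [ 551.0098731  -166.22251497] [ 87.23529313 277.81963756  86.61526657 276.28342243]
x dir [0.97033232 0.24177509] 13.991331268462202
far lip inner [[66.5, -30.1], [67.9, 28.6]]
near lip inner [[-69.5, -24.2], [-67.9, 28.5]]
far post inner [[101.4, -25.1], [105.0, 24.3]]
far post outer [[113.0, -25.6], [118.6, 23.4]]
near post outer [[-117.7, -24.8], [-116.8, 23.5]]
side base [[-146.5, 36.9], [-145.1, -49.3], [130.6, -47.0]]
side far post outer top [[103.6, 22.8], [108.4, -27.9]]
side far jaw lip inner [[60.5, 23.9], [59.5, -33.5]]
side near post outer/inner? [[-115.2, 21.5], [-109.3, -26.7]]
side near jaw lip inner [[-78.3, 28.0], [-70.5, -32.4]]
t 0.6 p [ 0.2427 -0.576   0.2388] y [ 0. -0. -1.] z [ 3.884e-01 -9.215e-01  1.000e-04] F [ 0.3  -0.3   0.34] M [ 0.01  0.01 -0.02] o 0.999
```

```bash
cat >> h.py <<'E'
def plan(p,yaw,pitch=0):
    """target TCP p; tool z along (sin yaw,-cos yaw), tool x = -(cos yaw,sin yaw); pitch deg: rot about world dir of tool z"""
    s=st(); C=R.from_quat(s["eef_rot"]).as_matrix(); a=np.radians(yaw)
    z=np.array([np.sin(a),-np.cos(a),0]); y=np.array([0,0,-1.]); D=np.c_[np.cross(y,z),y,z]
    D=R.from_rotvec(np.radians(pitch)*z).as_matrix()@D
    d=C.T@(np.array(p)-s["tool_pos"]); w=R.from_matrix(C.T@D).as_rotvec()/np.pi
    print("row",np.round(d,4).tolist(),np.round(w,4).tolist(),"dist rows",np.linalg.norm(d)/.0417, "turn rows",np.linalg.norm(w)*180/7.16)
E
python3 -c "
from h import *
plan([.548,-.167,.26],14)"
```

```text
t 0.6 p [ 0.2427 -0.576   0.2388] y [ 0. -0. -1.] z [ 3.884e-01 -9.215e-01  1.000e-04] F [ 0.3  -0.3   0.34] M [ 0.01  0.01 -0.02] o 0.999
row [-0.4401, -0.0213, -0.2583] [-0.0, 0.0492, 0.0] dist rows 12.248665916711703 turn rows 1.2364093117208734
```

```bash
python3 -m handwheel '[[[-0.44,-0.021,-0.258,0,0.0492,0],[-0.44,-0.021,-0.258,0,0.0492,0],[-0.44,-0.021,-0.258,0,0.0492,0],[-0.44,-0.021,-0.258,0,0.0492,0],[-0.44,-0.021,-0.258,0,0.0492,0],[-0.44,-0.021,-0.258,0,0.0492,0],[-0.44,-0.021,-0.258,0,0.0492,0],[-0.44,-0.021,-0.258,0,0.0492,0],[-0.44,-0.021,-0.258,0,0.0492,0],[-0.44,-0.021,-0.258,0,0.0492,0],[-0.44,-0.021,-0.258,0,0.0492,0],[-0.44,-0.021,-0.258,0,0.0492,0]]]' 1
python3 -m handwheel '[[[0,0,0,0,0,0],[0,0,0,0,0,0],[0,0,0,0,0,0]]]'
python3 - <<'E'
from h import *
plan([.548,-.167,.26],14)
c=get_calibration("wrist"); im=snapshot("wrist"); cv2.imwrite("pics/w1.png",im[:,:,::-1])
import pickle; pickle.dump(c,open("w1.pkl","wb")); print(c["fx"],c["cx"],c["cy"],np.round(c["T"],3).tolist())
print(proj("wrist",[[.551,-.166,.024],[.62,-.148,.07],[.48,-.18,.07]],c))
E
```

```text
clock: 1.6
tool_pos: [0.5427, -0.1739, 0.2596]
eef_rot: [0.086, -0.702, 0.702, -0.086]
contact_force: [0.5, -0.5, -0.2]
opening: 1.002
clock: 1.85
tool_pos: [0.5412, -0.1764, 0.2592]
eef_rot: [0.086, -0.702, 0.702, -0.086]
contact_force: [-0.5, -0.5, 0.8]
opening: 1.003
t 1.85 p [ 0.5412 -0.1764  0.2592] y [-0.001 -0.001 -1.   ] z [ 2.418e-01 -9.703e-01  7.000e-04] F [-0.54 -0.5   0.81] M [-0.02  0.03 -0.01] o 1.003
row [-0.0088, -0.0008, -0.0074] [-0.0002, -0.0, 0.0003] dist rows 0.27738853227794524 turn rows 0.009928160080225156
374.7918552916553 316.98216683971515 239.54467449551663 [[0.243, -0.919, -0.311, 0.622], [-0.97, -0.229, -0.08, -0.156], [0.002, 0.321, -0.947, 0.406], [0.0, 0.0, 0.0, 1.0]]
[[309.20783713 185.96902619]
 [306.85623673 112.55229618]
 [305.08242682 268.68409528]]
```

View pics/w1.png

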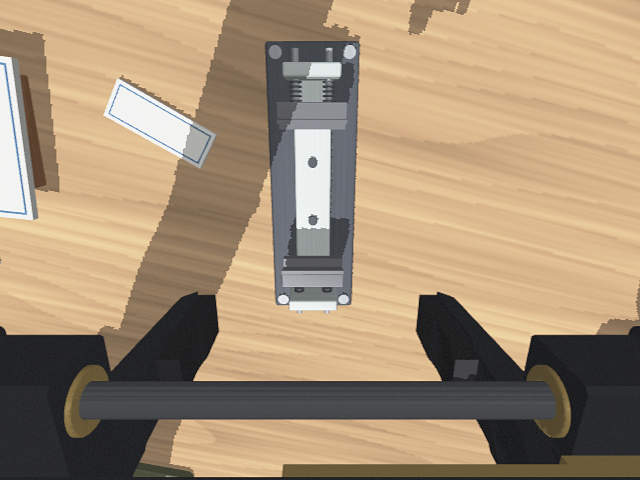

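The wrist view shows the holder upright: base corners (265,41), (358,41), (352,306), (275,306), far jaw rows 100–129, near jaw rows 257–287. I'll zoom into this view for sharper edges.

Run:
```python
import cv2,numpy as np
a=cv2.imread("pics/w1.png")
M=np.hstack([cv2.resize(a[35:135,255:370],None,fx=5,fy=5,interpolation=2)[:, :],][0:1])
N=cv2.resize(a[240:315,265:365],None,fx=4,fy=4,interpolation=2)
O=np.zeros((810,600,3),np.uint8);O[:500,:575]=M;O[505:805,:400]=N
cv2.imwrite("pics/w1c.png",cv2.resize(O,(444,600),interpolation=3))
cv2.imwrite("pics/w1c.png",np.hstack([M,np.vstack([N,np.zeros((200,400,3),np.uint8)])])[:, :800])
```

```text
(no output)
```

View pics/w1c.png

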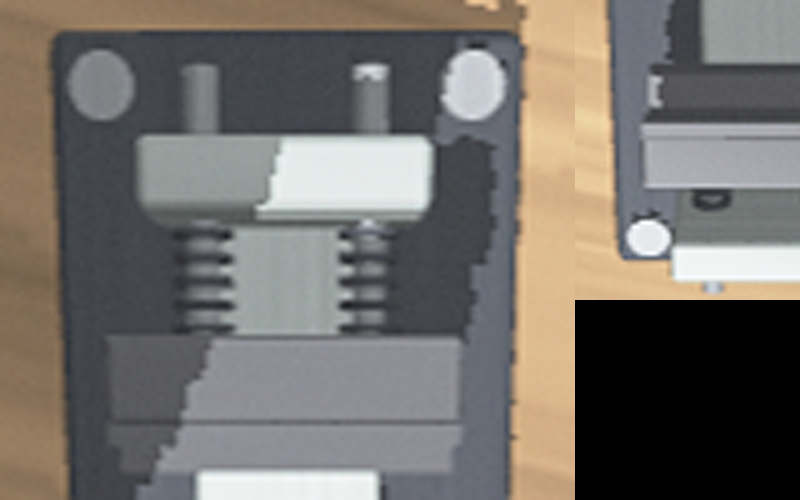

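Run:
```python
from h import *
import pickle; c=pickle.load(open("w1.pkl","rb"))
B=ray("wrist",[(265.5,41.5),(359,41.5),(352,306),(275.5,306)],.012,c)[:,:2]*1000
print(B.round(1).tolist(),B.mean(0),np.linalg.norm(np.roll(B,-1,0)-B,axis=1))
u=(B[0]+B[1]-B[2]-B[3]);u/=np.linalg.norm(u);print(np.degrees(np.arctan2(u[1],u[0])));v=np.array([-u[1],u[0]]);m=B.mean(0)
def rel(P,z,l):
    Q=ray("wrist",P,z,c)[:,:2]*1000-m; print(l,np.c_[Q@u,Q@v].round(1).tolist())
rel([(276.4,119.6),(347.4,119.6)],.07,"far lip 68")
rel([(279,129.4),(345,129.4)],.05,"far ledge 63")
rel([(282,62),(342,62)],.06,"far post outer 118")
rel([(283,274.5),(340,274.5)],.07,"near lip -68")
rel([(283,270)],.07,"near lip alt"); rel([(283,270)],.064,"near lip alt64")
rel([(289,301.5),(337,301.5)],.06,"near post in -106")
rel([(289,310)],.06,"near post out -118")
rel([(312.5,162),(312.5,220)],.024,"holes")
# whole tile corner lines
Q=ray("wrist",[(10,57),(37,219)],.040,c)[:,:2]*1000;d=Q[0]-Q[1];print("tile -y edge",Q,np.degrees(np.arctan2(d[1],d[0])),np.linalg.norm(d))
```

```text
[[671.7, -94.1], [693.1, -179.4], [422.4, -249.0], [400.6, -161.5]] [ 546.94204607 -171.00613281] [ 87.91351156 279.49072109  90.25079211 279.36950221]
14.189901550272216
far lip 68 [[70.8, 30.4], [70.7, -30.1]]
far ledge 63 [[62.0, 30.4], [61.8, -29.7]]
far post outer 118 [[116.7, 25.0], [116.6, -25.3]]
near lip -68 [[-73.2, 29.3], [-73.4, -26.3]]
near lip alt [[-68.4, 29.2]]
near lip alt64 [[-71.0, 29.8]]
near post in -106 [[-108.0, 25.1], [-108.2, -24.4]]
near post out -118 [[-117.9, 25.3]]
holes [[29.4, 0.3], [-31.1, 0.7]]
tile -y edge [[601.31362673 117.75862776]
 [454.66577446  93.12093618]] 9.536959655175025 148.70308813344695
```

```bash
python3 -c "
from h import *
plan([.523,.1345,.2],8.4)"
```

```text
t 1.9 p [ 0.5407 -0.1774  0.2592] y [-0.001 -0.001 -1.   ] z [ 2.398e-01 -9.708e-01  9.000e-04] F [ 0.07 -0.98 -0.53] M [ 0.03 -0.04 -0.01] o 1.003
row [-0.0577, 0.0588, -0.3071] [-0.0003, 0.0304, 0.0004] dist rows 7.624468102287302 turn rows 0.7645690186871833
```

```bash
python3 -m handwheel '[[[-0.058,0.059,-0.307,0,0.03,0],[-0.058,0.059,-0.307,0,0.03,0],[-0.058,0.059,-0.307,0,0.03,0],[-0.058,0.059,-0.307,0,0.03,0],[-0.058,0.059,-0.307,0,0.03,0],[-0.058,0.059,-0.307,0,0.03,0],[-0.058,0.059,-0.307,0,0.03,0],[-0.058,0.059,-0.307,0,0.03,0],[-0.058,0.059,-0.307,0,0.03,0],[-0.058,0.059,-0.307,0,0.03,0],[-0.058,0.059,-0.307,0,0.03,0]]]' 1
python3 - <<'E'
from h import *
c=get_calibration("wrist"); im=snapshot("wrist"); cv2.imwrite("pics/w2.png",im[:,:,::-1])
st()
i=im[:330].astype(int); m=((i.min(2)>150)&(i.max(2)-i.min(2)<60)).astype(np.uint8)
m=cv2.morphologyEx(m,cv2.MORPH_CLOSE,np.ones((7,7)))
for k in sorted(cv2.findContours(m,0,2)[0],key=cv2.contourArea)[-2:]:
    print(cv2.boundingRect(k)); print(cv2.minAreaRect(ray("wrist",k[:,0],.040,c)[:,:2].astype(np.float32)*1000))
E
```

```text
clock: 2.82
tool_pos: [0.5241, 0.1333, 0.2004]
eef_rot: [0.052, -0.705, 0.706, -0.052]
contact_force: [0.5, -1.0, 0.3]
opening: 0.999
t 2.87 p [0.5242 0.133  0.2005] y [ 0.    -0.002 -1.   ] z [ 0.145  -0.9894  0.0019] F [-0.55 -0.39  0.38] M [0.02 0.03 0.01] o 1.0
(413, 133, 123, 88)
((575.39453125, 10.430213928222656), (95.76971435546875, 36.122188568115234), 73.82246398925781)
(280, 124, 72, 174)
((523.55419921875, 135.07398986816406), (150.717529296875, 57.152095794677734), 7.665071964263916)
```

View pics/w2.png

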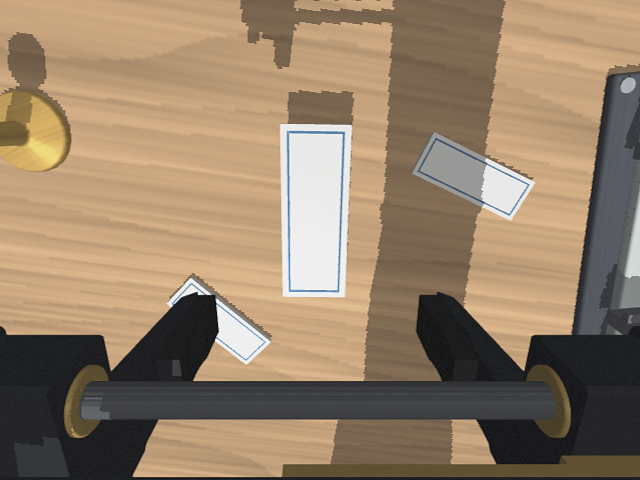

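```bash
python3 -c "
from h import *
plan([.5235,.135,.0175],7.8)"
```

```text
t 2.87 p [0.5242 0.133  0.2005] y [ 0.    -0.002 -1.   ] z [ 0.145  -0.9894  0.0019] F [-0.55 -0.39  0.38] M [0.02 0.03 0.01] o 1.0
row [0.0005, 0.183, -0.0025] [-0.0006, 0.003, -0.0] dist rows 4.38890408835427 turn rows 0.07687550743279567
```

Descend (ramped), then close with 25 N.

```bash
python3 -m handwheel '[[[0,0.03,-0.002,0,0.003,0],[0,0.06,-0.0025,0,0.003,0],[0,0.09,-0.0025,0,0.003,0],[0,0.12,-0.0025,0,0.003,0],[0,0.145,-0.0025,0,0.003,0],[0,0.165,-0.0025,0,0.003,0],[0,0.178,-0.0025,0,0.003,0],[0,0.183,-0.0025,0,0.003,0],[0,0.183,-0.0025,0,0.003,0],[0,0.183,-0.0025,0,0.003,0]]]' 1
python3 -c "from h import *;st()"
python3 -m handwheel '[[[0,0,0,0,0,0],[0,0,0,0,0,0],[0,0,0,0,0,0],[0,0,0,0,0,0],[0,0,0,0,0,0],[0,0,0,0,0,0],[0,0,0,0,0,0],[0,0,0,0,0,0],[0,0,0,0,0,0],[0,0,0,0,0,0]]]' -1 25
python3 -c "from h import *;st()"
```

```text
clock: 3.7
tool_pos: [0.5242, 0.1379, 0.018]
eef_rot: [0.049, -0.705, 0.705, -0.05]
contact_force: [0.3, -0.1, 0.2]
opening: 1.002
t 3.7 p [0.5242 0.1379 0.018 ] y [ 0.001 -0.    -1.   ] z [ 1.389e-01 -9.903e-01  3.000e-04] F [ 0.25 -0.09  0.23] M [0.03 0.04 0.  ] o 1.002
clock: 4.53
tool_pos: [0.5237, 0.1384, 0.0177]
eef_rot: [0.049, -0.705, 0.705, -0.05]
contact_force: [0.2, -1.7, 6.6]
opening: 0.628
t 4.53 p [0.5237 0.1384 0.0177] y [ 0.001 -0.    -1.   ] z [ 1.398e-01 -9.902e-01  4.000e-04] F [ 0.24 -1.68  6.56] M [-0.25  0.04 -0.05] o 0.628
```

```bash
python3 -m handwheel '[[[0,-0.01,0,0,0,0],[0,-0.03,0,0,0,0],[0,-0.06,0,0,0,0],[0,-0.09,0,0,0,0],[0,-0.12,0,0,0,0],[0,-0.14,0,0,0,0],[0,-0.15,0,0,0,0],[0,-0.15,0,0,0,0],[0,-0.15,0,0,0,0]]]'
python3 - <<'E'
from h import *
s=st(); c=get_calibration("wrist"); im=snapshot("wrist"); cv2.imwrite("pics/w3.png",im[:,:,::-1])
plan([.546,-.171,.17],14.2)
E
```

```text
clock: 5.28
tool_pos: [0.5229, 0.1387, 0.1669]
eef_rot: [0.05, -0.705, 0.705, -0.05]
contact_force: [0.3, 0.3, -1.7]
opening: 0.626
t 5.28 p [0.5229 0.1387 0.1669] y [-0.001 -0.    -1.   ] z [ 0.1405 -0.9901 -0.    ] F [ 0.27  0.29 -1.71] M [-0.    0.02  0.05] o 0.626
t 5.33 p [0.5224 0.1385 0.1662] y [-0.002 -0.001 -1.   ] z [ 1.405e-01 -9.901e-01  4.000e-04] F [-0.21  0.36 -1.53] M [0.01 0.   0.02] o 0.628
row [0.0201, -0.0037, 0.3097] [-0.0001, -0.034, 0.0007] dist rows 7.444023397321277 turn rows 0.8555765204749033
```

View pics/w3.png

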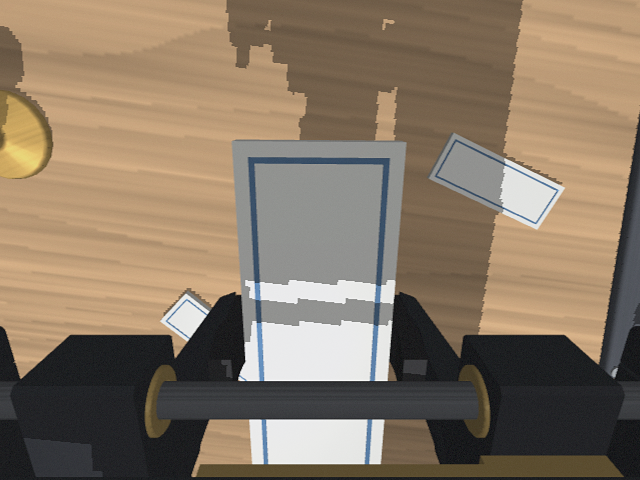

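The picture shows the tile held level, with the far-end corners at (233,141) and (406,142) and the force showing its weight of 1.6 N. I'll compute the far end relative to the TCP.

Run:
```python
from h import *
c=get_calibration("wrist"); s=r.get_state(); p=s["tool_pos"]; C=R.from_quat(s["eef_rot"]).as_matrix()
P=ray("wrist",[(233,141),(406,142)],p[2]+.0223,c); print(np.round((P-p)@C*1000,1), np.linalg.norm(P[0]-P[1]))
im=cv2.imread("pics/w3.png"); print(im[130:150,320].mean(1))
# insertion poses: rail centre m, tile far end at u=d, bottom far corner z=zb, pitch th
m=np.array([.546,-.1712]);yaw=14.2;a=np.radians(yaw);u=np.array([np.cos(a),np.sin(a)])
def pose(d,zb,th,e=.075,h=.0183):
    t=np.radians(th); f=np.array([np.cos(t),-np.sin(t)]);n=np.array([np.sin(t),np.cos(t)])
    # far bottom corner = tcp + e f + (h-.004) n
    k=np.array([d,zb])-e*f-(h-.004)*n
    return [*(m+k[0]*u),k[1]]
for d,zb,th in[(.055,.1,8),(.055,.054,8),(.055,.0525,8)]:print(np.round(pose(d,zb,th),4))
plan(pose(.055,.1,8),yaw,-8)
```

```text
[[-74.7 -22.5 -27.1]
 [-74.4 -22.5  28.4]] 0.05551988797989592
[ 96.66666667  98.33333333  95.33333333  94.66666667  95.33333333
  95.33333333  96.          94.33333333  98.33333333  96.33333333
 117.         124.         148.         145.66666667 144.66666667
 146.33333333 145.         145.66666667 145.33333333 145.66666667]
[ 0.5254 -0.1764  0.0963]
[ 0.5254 -0.1764  0.0503]
[ 0.5254 -0.1764  0.0488]
t 5.33 p [0.5224 0.1385 0.1662] y [-0.002 -0.001 -1.   ] z [ 1.405e-01 -9.901e-01  4.000e-04] F [-0.21  0.36 -1.53] M [0.01 0.   0.02] o 0.628
row [0.0411, 0.0701, 0.3122] [0.0023, -0.034, -0.0437] dist rows 7.735879811809744 turn rows 1.3920799333240303
```

```bash
cat >> h.py <<'E'
m=np.array([.546,-.1712]);yaw=14.2;a=np.radians(yaw);u=np.array([np.cos(a),np.sin(a)])
def pose(d,zb,th,e=.0746,h=.0183):
    t=np.radians(th); f=np.array([np.cos(t),-np.sin(t)]);n=np.array([np.sin(t),np.cos(t)])
    k=np.array([d,zb])-e*f-(h-.004)*n
    return [*(m+k[0]*u),k[1]]
def go(d,zb,th): plan(pose(d,zb,th),yaw,-th)
E
python3 -c "
from h import *
go(.053,.12,10)"
```

```text
t 5.33 p [0.5224 0.1385 0.1662] y [-0.002 -0.001 -1.   ] z [ 1.405e-01 -9.901e-01  4.000e-04] F [-0.21  0.36 -1.53] M [0.01 0.   0.02] o 0.628
row [0.0429, 0.0475, 0.3124] [0.0029, -0.0339, -0.0548] dist rows 7.646393488206059 turn rows 1.6214526062001784
```

```bash
python3 -m handwheel '[[[0.004,0.003,0.03,0,-0.003,-0.005],[0.012,0.006,0.065,0.001,-0.01,-0.015],[0.018,0.01,0.1,0.001,-0.015,-0.025],[0.022,0.015,0.14,0.002,-0.02,-0.035],[0.028,0.022,0.18,0.002,-0.025,-0.045],[0.032,0.03,0.22,0.003,-0.03,-0.05],[0.036,0.036,0.26,0.003,-0.034,-0.0548],[0.04,0.042,0.29,0.003,-0.034,-0.0548],[0.043,0.0475,0.305,0.003,-0.034,-0.0548],[0.043,0.0475,0.3124,0.003,-0.034,-0.0548],[0.043,0.0475,0.3124,0.003,-0.034,-0.0548],[0.043,0.0475,0.3124,0.003,-0.034,-0.0548]]]'
python3 - <<'E'
from h import *
go(.053,.0525,10)
c=get_calibration("wrist"); im=snapshot("wrist"); cv2.imwrite("pics/w4.png",im[:,:,::-1])
import pickle; pickle.dump(c,open("w4.pkl","wb"))
E
```

```text
clock: 6.33
tool_pos: [0.5248, -0.1743, 0.1193]
eef_rot: [0.148, -0.692, 0.706, -0.027]
contact_force: [-0.2, 0.4, -1.4]
opening: 0.63
t 6.33 p [ 0.5248 -0.1743  0.1193] y [-0.167 -0.04  -0.985] z [ 0.2471 -0.969  -0.0022] F [-0.24  0.42 -1.44] M [ 0.12 -0.25 -0.  ] o 0.63
row [-0.0101, 0.0672, 0.0024] [0.0006, 0.0007, -0.0007] dist rows 1.6303667002399704 turn rows 0.02917668820678366
```

View pics/w4.png

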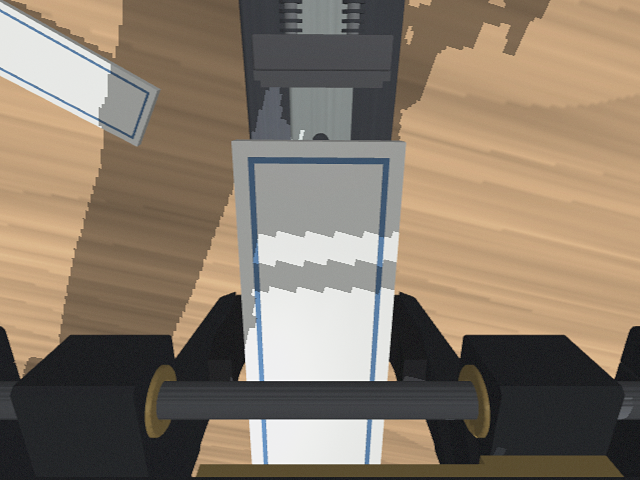

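Run:
```python
from h import *
import pickle; c=pickle.load(open("w4.pkl","rb")); v=np.array([-u[1],u[0]])
g=cv2.imread("pics/w4.png").astype(float).mean(2)
print(g[60:95,340].round().tolist()); print(g[55:68,240:262].mean(0).round().tolist()); print(g[55:68,382:402].mean(0).round().tolist())
for l,P,z in(("lip",[(253.5,70),(392.5,70)],.07),("lipout",[(252,36),(393,36)],.07),("ledge",[(254,87),(391,87)],.05)):
    Q=ray("wrist",P,z,c)[:,:2]; d=Q-m; print(l,np.c_[d@u,d@v].round(4).tolist(), np.degrees(np.arctan2(*(Q[0]-Q[1])[::-1]))-90)
s=r.get_state();p=s["tool_pos"];d=p[:2]-m;print("tcp",d@u,d@v)
C=R.from_quat(s["eef_rot"]).as_matrix()
K=[p+C@np.array([-.0746,-.0223,z]) for z in(-.0275,.0282)]
print("tile top corners",[( (k[:2]-m)@u,(k[:2]-m)@v,k[2]) for k in K])
```

```text
[76.0, 74.0, 75.0, 78.0, 77.0, 78.0, 77.0, 77.0, 79.0, 67.0, 50.0, 79.0, 79.0, 76.0, 77.0, 77.0, 77.0, 78.0, 78.0, 77.0, 79.0, 77.0, 77.0, 77.0, 78.0, 76.0, 74.0, 88.0, 142.0, 139.0, 136.0, 139.0, 137.0, 137.0, 138.0]
[101.0, 102.0, 99.0, 77.0, 51.0, 52.0, 57.0, 60.0, 61.0, 61.0, 59.0, 60.0, 57.0, 61.0, 72.0, 77.0, 77.0, 77.0, 76.0, 77.0, 77.0, 77.0]
[77.0, 77.0, 77.0, 77.0, 78.0, 77.0, 77.0, 78.0, 76.0, 66.0, 59.0, 59.0, 60.0, 61.0, 60.0, 59.0, 67.0, 86.0, 96.0, 96.0]
lip [[0.0724, 0.0304], [0.0726, -0.0303]] 14.37728594599065
lipout [[0.0855, 0.0301], [0.0856, -0.0292]] 14.37276204718674
ledge [[0.0632, 0.0339], [0.0634, -0.034]] 14.379684999500213
tcp -0.020869560567912605 0.0028105036063759614
tile top corners [(np.float64(0.0563554852520436), np.float64(0.03053463288722324), np.float64(0.12893392438679951)), (np.float64(0.056531707259416024), np.float64(-0.025164954168521034), np.float64(0.12881166391206653))]
```

```bash
python3 -m handwheel '[[[-0.001,0.01,0.0024,0,0,0],[-0.004,0.025,0.0024,0,0,0],[-0.006,0.04,0.0024,0,0,0],[-0.008,0.053,0.0024,0,0,0],[-0.0095,0.062,0.0024,0,0,0],[-0.01,0.067,0.0024,0,0,0],[-0.01,0.067,0.0024,0,0,0],[-0.01,0.067,0.0024,0,0,0],[-0.01,0.067,0.0024,0,0,0]]]'
python3 - <<'E'
from h import *
go(.053,.0525,10); go(.063,.0525,10); go(.084,.0525,10)
im=snapshot("side"); cv2.imwrite("pics/s5.png",cv2.resize(im[240:440,340:600],None,fx=3,fy=3,interpolation=2)[:,:,::-1])
E
```

```text
clock: 7.13
tool_pos: [0.5241, -0.1795, 0.0526]
eef_rot: [0.147, -0.691, 0.707, -0.027]
contact_force: [-0.6, 0.4, -1.6]
opening: 0.627
t 7.13 p [ 0.5241 -0.1795  0.0526] y [-0.165 -0.043 -0.985] z [ 2.452e-01 -9.695e-01  8.000e-04] F [-0.62  0.41 -1.58] M [ 0.12 -0.21 -0.01] o 0.627
row [-0.0005, 0.0012, -0.0027] [-0.0002, -0.0001, -0.001] dist rows 0.07158506012365233 turn rows 0.026760444115442962
t 7.13 p [ 0.5241 -0.1795  0.0526] y [-0.165 -0.043 -0.985] z [ 2.452e-01 -9.695e-01  8.000e-04] F [-0.62  0.41 -1.58] M [ 0.12 -0.21 -0.01] o 0.627
row [-0.0104, -0.0005, -0.0027] [-0.0002, -0.0001, -0.001] dist rows 0.2574775068093832 turn rows 0.026760444115442962
t 7.13 p [ 0.5241 -0.1795  0.0526] y [-0.165 -0.043 -0.985] z [ 2.452e-01 -9.695e-01  8.000e-04] F [-0.62  0.41 -1.58] M [ 0.12 -0.21 -0.01] o 0.627
row [-0.0311, -0.0041, -0.0027] [-0.0002, -0.0001, -0.001] dist rows 0.7544063494080876 turn rows 0.026760444115442962
```

View pics/s5.png

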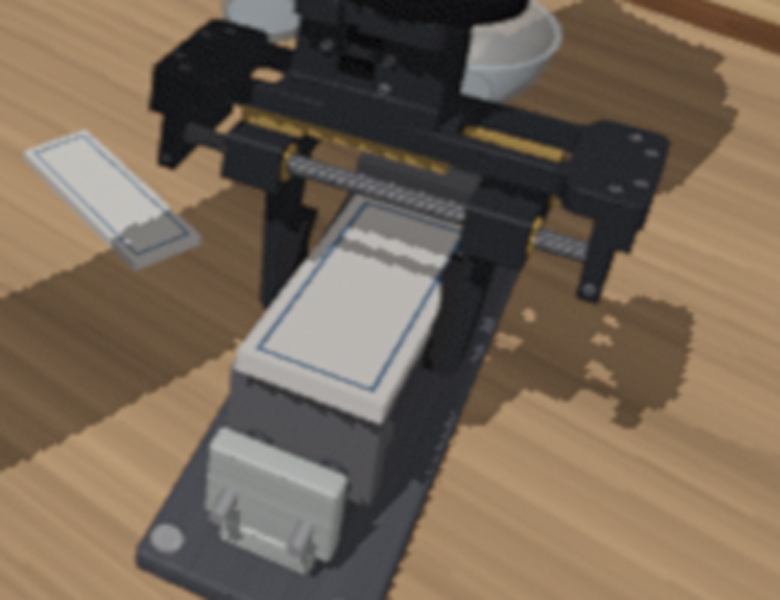

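The picture shows the tile pitched over the near jaw with its far end down, nothing touching. Now I push in small steps with force readings.

```bash
python3 -m handwheel '[[[-0.003,0.0005,-0.001,0,0,0],[-0.006,0,-0.002,0,0,0],[-0.009,-0.0003,-0.0025,0,0,0],[-0.0104,-0.0005,-0.0025,0,0,0],[-0.0104,-0.0005,-0.0025,0,0,0]]]'
python3 -c "
from h import *
go(.063,.0525,10)"
python3 -m handwheel '[[[-0.001,-0.0002,0,0,0,0],[-0.002,-0.0003,0,0,0,0],[-0.003,-0.0005,0,0,0,0],[-0.003,-0.0005,0,0,0,0]]]'
python3 -m handwheel '[[[-0.001,-0.0002,0,0,0,0],[-0.002,-0.0003,0,0,0,0],[-0.003,-0.0005,0,0,0,0],[-0.003,-0.0005,0,0,0,0]]]'
python3 -c "
from h import *
go(.069,.0525,10)"
```

```text
clock: 7.6
tool_pos: [0.5338, -0.1741, 0.0508]
eef_rot: [0.147, -0.691, 0.707, -0.027]
contact_force: [-0.4, -0.6, -1.7]
opening: 0.625
t 7.6 p [ 0.5338 -0.1741  0.0508] y [-0.165 -0.042 -0.985] z [ 2.457e-01 -9.693e-01  3.000e-04] F [-0.38 -0.61 -1.73] M [ 0.06 -0.23  0.  ] o 0.625
row [0.0005, -0.0005, 0.0002] [-0.0001, 0.0001, -0.001] dist rows 0.01599361744421796 turn rows 0.02595528625815915
clock: 7.93
tool_pos: [0.5362, -0.1737, 0.0507]
eef_rot: [0.147, -0.691, 0.707, -0.027]
contact_force: [1.0, 0.2, -1.9]
opening: 0.629
clock: 8.27
tool_pos: [0.5393, -0.1729, 0.0508]
eef_rot: [0.147, -0.691, 0.707, -0.027]
contact_force: [-0.1, 0.7, -1.2]
opening: 0.627
t 8.27 p [ 0.5393 -0.1729  0.0508] y [-0.166 -0.042 -0.985] z [ 2.454e-01 -9.694e-01  3.000e-04] F [-0.1   0.69 -1.17] M [ 0.07 -0.24 -0.02] o 0.627
row [0.0001, -0.0006, 0.0] [-0.0001, -0.0, -0.0009] dist rows 0.014755877131334801 turn rows 0.021541003529048544
```

```bash
for i in 1 2; do python3 -m handwheel '[[[-0.001,-0.0002,0,0,0,0],[-0.002,-0.0003,0,0,0,0],[-0.002,-0.0003,0,0,0,0],[-0.002,-0.0003,0,0,0,0]]]'; done
python3 -c "
from h import *
go(.073,.0525,10)"
```

```text
clock: 8.6
tool_pos: [0.5409, -0.1725, 0.0507]
eef_rot: [0.147, -0.691, 0.707, -0.027]
contact_force: [-0.2, -0.9, -1.5]
opening: 0.627
clock: 8.93
tool_pos: [0.5421, -0.1723, 0.0506]
eef_rot: [0.148, -0.691, 0.707, -0.026]
contact_force: [-1.4, -1.5, -1.7]
opening: 0.626
t 8.93 p [ 0.5421 -0.1723  0.0506] y [-0.168 -0.042 -0.985] z [ 2.449e-01 -9.695e-01  1.000e-04] F [-1.42 -1.51 -1.74] M [-0.09  0.17 -0.03] o 0.626
row [-0.001, -0.001, -0.0001] [-0.0, -0.0001, -0.0002] dist rows 0.032988651022875265 turn rows 0.0068502775887517575
```

```bash
for i in 1 2; do python3 -m handwheel '[[[-0.001,-0.0002,0,0,0,0],[-0.002,-0.0003,0,0,0,0],[-0.003,-0.0005,0,0,0,0],[-0.004,-0.0007,0,0,0,0],[-0.004,-0.0007,0,0,0,0],[-0.004,-0.0007,0,0,0,0]]]'; python3 -c "
from h import *
go(.0845,.0525,10)"; done
```

```text
clock: 9.43
tool_pos: [0.5464, -0.1712, 0.0506]
eef_rot: [0.148, -0.691, 0.707, -0.026]
contact_force: [-3.1, -1.4, -1.3]
opening: 0.627
t 9.43 p [ 0.5464 -0.1712  0.0506] y [-0.167 -0.042 -0.985] z [ 2.450e-01 -9.695e-01  2.000e-04] F [-3.08 -1.42 -1.34] M [-0.19  0.57  0.01] o 0.627
row [-0.0079, -0.0022, -0.0001] [-0.0001, -0.0001, -0.0004] dist rows 0.19755924467749794 turn rows 0.011205974403718405
clock: 9.93
tool_pos: [0.5499, -0.1703, 0.0505]
eef_rot: [0.148, -0.691, 0.707, -0.026]
contact_force: [-5.5, -1.9, -1.4]
opening: 0.627
t 9.93 p [ 0.5499 -0.1703  0.0505] y [-0.168 -0.043 -0.985] z [ 2.450e-01 -9.695e-01  1.000e-04] F [-5.46 -1.86 -1.4 ] M [-0.29  0.84  0.05] o 0.627
row [-0.0043, -0.0016, -0.0001] [-0.0, -0.0001, -0.0001] dist rows 0.11111572347273894 turn rows 0.004278043682870828
```

```bash
python3 -m handwheel '[[[-0.001,-0.0002,0,0,0,0],[-0.002,-0.0003,0,0,0,0],[-0.003,-0.0005,0,0,0,0],[-0.004,-0.0007,0,0,0,0],[-0.004,-0.0007,0,0,0,0],[-0.004,-0.0007,0,0,0,0]]]'; for i in 1 2 3; do python3 -m handwheel '[[[0,0,0,0,0,0]]]'|grep force; done; python3 -c "
from h import *
go(.0845,.0525,10);go(.0859,.0525,0);go(.0859,.0525,5)"
```

```text
clock: 10.43
tool_pos: [0.5529, -0.1695, 0.0505]
eef_rot: [0.149, -0.691, 0.707, -0.025]
contact_force: [-6.4, -1.5, -0.6]
opening: 0.628
contact_force: [-6.3, -2.2, -1.1]
contact_force: [-5.3, -2.1, -0.1]
contact_force: [-6.0, -2.6, -0.7]
t 10.68 p [ 0.5528 -0.1695  0.0504] y [-0.17  -0.043 -0.985] z [ 2.447e-01 -9.696e-01 -2.000e-04] F [-6.04 -2.57 -0.72] M [-0.32  1.06  0.12] o 0.629
row [-0.0013, -0.0012, -0.0001] [0.0001, -0.0002, 0.0005] dist rows 0.0429206441683926 turn rows 0.013724104728189775
t 10.68 p [ 0.5528 -0.1695  0.0504] y [-0.17  -0.043 -0.985] z [ 2.447e-01 -9.696e-01 -2.000e-04] F [-6.04 -2.57 -0.72] M [-0.32  1.06  0.12] o 0.629
row [-0.0064, 0.0113, -0.0001] [0.0001, -0.0002, 0.0561] dist rows 0.3109927182698831 turn rows 1.4093065675624834
t 10.68 p [ 0.5528 -0.1695  0.0504] y [-0.17  -0.043 -0.985] z [ 2.447e-01 -9.696e-01 -2.000e-04] F [-6.04 -2.57 -0.72] M [-0.32  1.06  0.12] o 0.629
row [-0.0043, 0.005, -0.0001] [0.0001, -0.0002, 0.0283] dist rows 0.15785320745749123 turn rows 0.7109924430297079
```

```bash
python3 -m handwheel '[[[-0.001,-0.0002,0,0,0,0],[-0.0015,0.0006,0,0,0,0.005],[-0.002,0.0018,0,0,0,0.012],[-0.0028,0.0033,0,0,0,0.02],[-0.0036,0.0049,0,0,0,0.028],[-0.0036,0.0049,0,0,0,0.028],[-0.0036,0.0049,0,0,0,0.028]]]' -1 35; python3 -c "
from h import *
go(.0852,.0525,5);go(.0859,.0515,0)"
```

```text
clock: 11.27
tool_pos: [0.5543, -0.1691, 0.0447]
eef_rot: [0.118, -0.697, 0.705, -0.055]
contact_force: [-7.5, -2.1, -1.6]
opening: 0.622
t 11.27 p [ 0.5543 -0.1691  0.0447] y [-0.087 -0.021 -0.996] z [ 2.442e-01 -9.697e-01 -7.000e-04] F [-7.5  -2.09 -1.61] M [-0.39  1.29  0.  ] o 0.622
row [-0.001, -0.0002, -0.0001] [0.0003, -0.0004, 0.0008] dist rows 0.025337286039240785 turn rows 0.022727919593395356
t 11.27 p [ 0.5543 -0.1691  0.0447] y [-0.087 -0.021 -0.996] z [ 2.442e-01 -9.697e-01 -7.000e-04] F [-7.5  -2.09 -1.61] M [-0.39  1.29  0.  ] o 0.622
row [-0.0034, 0.0072, -0.0] [0.0002, -0.0004, 0.0286] dist rows 0.19104534548371438 turn rows 0.7183221401749716
```

```bash
python3 -m handwheel '[[[-0.0005,0.0015,0,0,0,0.006],[-0.001,0.003,0,0,0,0.012],[-0.0015,0.0045,0,0,0,0.018],[-0.002,0.006,0,0,0,0.024],[-0.0024,0.0072,0,0,0,0.0286],[-0.0024,0.0072,0,0,0,0.0286],[-0.0024,0.0072,0,0,0,0.0286]]]'
python3 - <<'E'
from h import *
go(.0852,.0515,0)
for n,(y0,y1,x0,x1) in dict(side=(270,440,370,570)).items():
    im=snapshot(n); cv2.imwrite("pics/s6.png",cv2.resize(im[y0:y1,x0:x1],None,fx=3.5,fy=3.5,interpolation=2)[:,:,::-1])
E
```

```text
clock: 11.85
tool_pos: [0.5562, -0.1687, 0.0372]
eef_rot: [-0.087, 0.702, -0.702, 0.087]
contact_force: [-6.7, -2.6, -1.2]
opening: 0.624
t 11.85 p [ 0.5562 -0.1687  0.0372] y [-0.     0.001 -1.   ] z [ 2.443e-01 -9.697e-01 -6.000e-04] F [-6.68 -2.59 -1.18] M [-0.47  1.4   0.16] o 0.624
row [-0.0001, 0.0, -0.0001] [0.0002, -0.0003, -0.0] dist rows 0.0043349743185573525 turn rows 0.009296560505812226
```

View pics/s6.png

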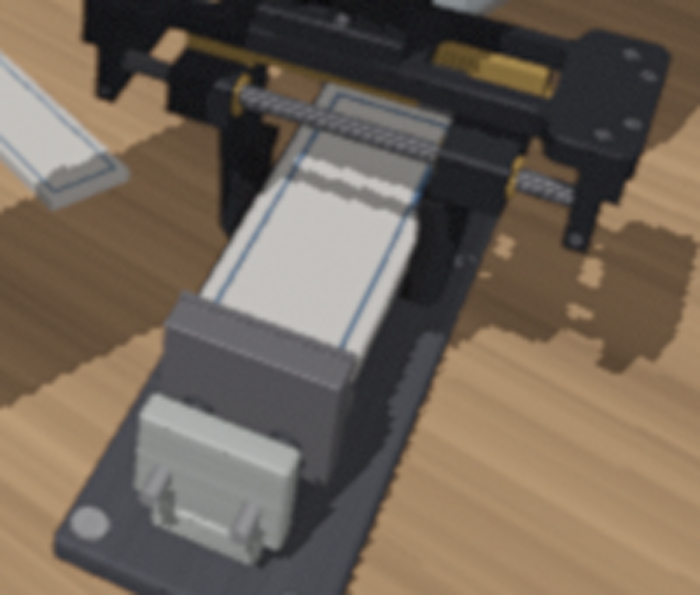

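The picture shows the near end inside the near lip, with the tile level. Now I let it come back by about 8.7 mm.

```bash
python3 -m handwheel '[[[0.001,0,0,0,0,0],[0.002,0,0,0,0,0],[0.003,0,0,0,0,0],[0.004,0,0,0,0,0],[0.005,0,0,0,0,0],[0.006,0,0,0,0,0],[0.007,0,0,0,0,0],[0.008,0.0003,0,0,0,0],[0.0085,0.0005,0,0,0,0],[0.0085,0.0005,0,0,0,0],[0.0085,0.0005,0,0,0,0]]]'; for i in 1 2 3; do python3 -m handwheel '[[[0,0,0,0,0,0]]]'|grep force; done; python3 -c "
from h import *
go(.0764,.0505,0)"
```

```text
clock: 12.82
tool_pos: [0.5507, -0.1701, 0.0373]
eef_rot: [-0.085, 0.702, -0.702, 0.089]
contact_force: [-5.6, -1.7, -1.8]
opening: 0.625
contact_force: [-4.2, -2.2, -1.9]
contact_force: [-4.3, -2.4, -1.4]
contact_force: [-4.1, -2.6, -1.9]
t 13.07 p [ 0.5508 -0.1701  0.0373] y [ 0.005  0.001 -1.   ] z [ 2.451e-01 -9.695e-01  4.000e-04] F [-4.13 -2.65 -1.85] M [-0.37  0.94  0.07] o 0.623
row [0.0031, 0.0011, -0.0001] [-0.0001, -0.0001, -0.0017] dist rows 0.07883375437757426 turn rows 0.04395843120206052
```

```bash
python3 -m handwheel '[[[0.001,0,0,0,0,-0.0005],[0.002,0.0003,0,0,0,-0.001],[0.003,0.0005,0,0,0,-0.0017],[0.003,0.0005,0,0,0,-0.0017],[0.003,0.0005,0,0,0,-0.0017]]]'; for i in 1 2 3; do python3 -m handwheel '[[[0,0,0,0,0,0]]]'|grep force; done; python3 -c "
from h import *
go(.0764,.0505,0)"
```

```text
clock: 13.48
tool_pos: [0.5491, -0.1706, 0.0372]
eef_rot: [0.087, -0.701, 0.702, -0.088]
contact_force: [-2.7, -1.2, -0.3]
opening: 0.626
contact_force: [-1.0, -0.5, 0.4]
contact_force: [-1.7, -1.1, 0.8]
contact_force: [-0.6, -0.4, -0.1]
t 13.73 p [ 0.5485 -0.1707  0.037 ] y [ 0.002 -0.    -1.   ] z [ 2.454e-01 -9.694e-01  7.000e-04] F [-0.59 -0.42 -0.13] M [-0.18  0.26  0.09] o 0.626
row [0.0008, 0.0008, -0.0002] [-0.0002, 0.0, -0.0005] dist rows 0.027122699477751484 turn rows 0.0131170878063857
```

```bash
python3 -m handwheel '[[[0.0006,0.0004,0,0,0,-0.0005],[0.0006,0.0008,0,0,0,-0.0005],[0.0006,0.0008,0,0,0,-0.0005]]]'; for i in 1 2 3; do python3 -m handwheel '[[[0,0,0,0,0,0]]]'|grep force; done; python3 -c "
from h import *
go(.0764,.0505,0)"
```

```text
clock: 13.98
tool_pos: [0.5477, -0.1707, 0.036]
eef_rot: [0.088, -0.702, 0.702, -0.087]
contact_force: [-0.4, -1.0, 0.1]
opening: 0.626
contact_force: [-0.2, -1.4, 0.9]
contact_force: [-0.6, 0.0, 0.1]
contact_force: [0.2, -1.1, -0.0]
t 14.23 p [ 0.5475 -0.1708  0.036 ] y [-0.001 -0.001 -1.   ] z [ 2.454e-01 -9.694e-01  3.000e-04] F [ 0.24 -1.12 -0.01] M [-0.12  0.06  0.16] o 0.622
row [-0.0002, -0.0002, 0.0] [-0.0001, 0.0, 0.0003] dist rows 0.007511685740928573 turn rows 0.008136642706369138
```

Balanced and resting on the ledges. Release, then rise straight up.

```bash
python3 -m handwheel '[[[0,0,0,0,0,0],[0,0,0,0,0,0],[0,0,0,0,0,0],[0,0,0,0,0,0],[0,0,0,0,0,0],[0,0,0,0,0,0]]]' 0.9 20; python3 -c "from h import *;st()"
python3 -m handwheel '[[[0,-0.01,0,0,0,0],[0,-0.025,0,0,0,0],[0,-0.045,0,0,0,0],[0,-0.07,0,0,0,0],[0,-0.1,0,0,0,0],[0,-0.13,0,0,0,0],[0.02,-0.16,0,0,0,0],[0.04,-0.18,0,0,0,0],[0.04,-0.2,0,0,0,0],[0.04,-0.2,0,0,0,0],[0.04,-0.2,0,0,0,0]]]'
python3 - <<'E'
from h import *
import pickle
s=st(); c=get_calibration("wrist"); w=snapshot("wrist"); b=snapshot("side"); pickle.dump(c,open("w7.pkl","wb"));cv2.imwrite("pics/w7.png",w[:,:,::-1])
C=cv2.resize(w[20:330,200:440],(400,517),interpolation=2); D=cv2.resize(b[275:470,380:530],(398,517),interpolation=2)
cv2.imwrite("pics/c7.png",np.hstack([C,D])[:,:,::-1])
E
```

```text
clock: 14.73
tool_pos: [0.5473, -0.1709, 0.036]
eef_rot: [0.088, -0.702, 0.702, -0.087]
contact_force: [-0.4, 0.7, 0.3]
opening: 0.95
t 14.73 p [ 0.5473 -0.1709  0.036 ] y [-0.001 -0.001 -1.   ] z [ 2.451e-01 -9.695e-01  2.000e-04] F [-0.43  0.67  0.3 ] M [-0.    0.03  0.03] o 0.95
clock: 15.65
tool_pos: [0.5094, -0.1808, 0.2375]
eef_rot: [0.087, -0.701, 0.702, -0.088]
contact_force: [-0.2, 0.2, -1.0]
opening: 0.949
t 15.65 p [ 0.5094 -0.1808  0.2375] y [ 0.002 -0.001 -1.   ] z [ 0.2449 -0.9696  0.0019] F [-0.19  0.19 -0.98] M [ 0.04 -0.06  0.  ] o 0.949
```

View pics/c7.png

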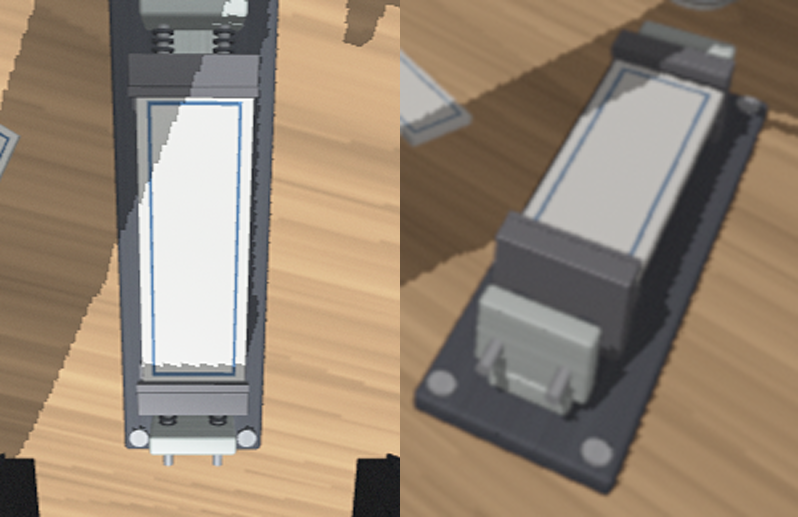

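Run:
```python
from h import *
import pickle; c=pickle.load(open("w7.pkl","rb")); g=cv2.imread("pics/w7.png").astype(int); G=g.mean(2)
print("far rows",list(zip(range(70,90),G[70:90,310:330].mean(1).round().astype(int))))
print("near rows",list(zip(range(236,272),G[236:272,300:330].mean(1).round().astype(int))))
for row in(120,200): print(row,G[row,275:290].round().astype(int),G[row,340:365].round().astype(int))
f=lambda px,z:float((ray("wrist",[px],z,c)[0][:2]-m)@u)*1000
for rw in (76,78,80,82): print(rw,round(f((318,rw),.07),1),round(f((318,rw),.058),1))
for rw in (240,245,250,255,260): print(rw,round(f((315,rw),.07),1),round(f((315,rw),.058),1))
for rw in(46,54,282,290):print("post",rw,round(f((315,rw),.06),1))
```

```text
far rows [(70, np.int64(126)), (71, np.int64(112)), (72, np.int64(108)), (73, np.int64(127)), (74, np.int64(127)), (75, np.int64(126)), (76, np.int64(125)), (77, np.int64(120)), (78, np.int64(160)), (79, np.int64(245)), (80, np.int64(203)), (81, np.int64(133)), (82, np.int64(130)), (83, np.int64(230)), (84, np.int64(242)), (85, np.int64(240)), (86, np.int64(240)), (87, np.int64(239)), (88, np.int64(239)), (89, np.int64(239))]
near rows [(236, np.int64(243)), (237, np.int64(244)), (238, np.int64(215)), (239, np.int64(180)), (240, np.int64(160)), (241, np.int64(162)), (242, np.int64(166)), (243, np.int64(101)), (244, np.int64(81)), (245, np.int64(121)), (246, np.int64(164)), (247, np.int64(167)), (248, np.int64(116)), (249, np.int64(61)), (250, np.int64(81)), (251, np.int64(158)), (252, np.int64(156)), (253, np.int64(155)), (254, np.int64(158)), (255, np.int64(103)), (256, np.int64(151)), (257, np.int64(151)), (258, np.int64(152)), (259, np.int64(152)), (260, np.int64(153)), (261, np.int64(154)), (262, np.int64(155)), (263, np.int64(155)), (264, np.int64(156)), (265, np.int64(157)), (266, np.int64(158)), (267, np.int64(160)), (268, np.int64(161)), (269, np.int64(98)), (270, np.int64(89)), (271, np.int64(94))]
120 [ 64  65  66  67  65  69  61  92 146 164 163 162 164 147 107] [239 237 194 131 218 242 239 239 240 244 212  90  61  89 105 101 102 103
 104 102 101  94  89 150 183]
200 [106 108 107 105 109 107 109 109 102 187 240 242 241 241 245] [193 127 219 243 240 240 242 238 166  58  62  63  64  62  63  90 104 102
  93  96 145 167 166 167 166]
76 72.6 73.6
78 71.1 72.1
80 69.7 70.7
82 68.3 69.2
240 -60.9 -65.0
245 -65.6 -69.8
250 -70.3 -74.8
255 -75.1 -79.7
260 -79.9 -84.7
post 46 94.9
post 54 89.3
post 282 -106.4
post 290 -114.7
```

The picture shows the tile level under both lips, square and near mid-width. Lip edges measure +71.3 and −70.8 mm, so 142 mm apart, which is the total spread of 6 mm expected when loaded. The gripper is clear.

```bash
python3 -c "
from plant import job
print(job.finish_job())"
```

```text
the job is handed in; nothing more can be done
None
```

The large tile is loaded in the spring-jawed holder, released, and handed in at about 15.7 s on the robot's clock. I took it off the rest and pushed its far end into the +x jaw by about 12 mm. I then lowered the near end inside the other lip, let the tile come back until the side force was close to zero, and released it.

**Forces:** The highest push I read was about 7.8 N. That one reading would put the jaw near 13.8 mm, where the arm's measured movement gave about 12 mm. The difference is within the force noise.

**Last checks:**
- **Fit:** In the final wrist and side pictures the tile lies level under both lips. It sits within about 1 mm of mid-width.
- **Centring:** The lips measured 142 mm apart, which matches about 3 mm of travel on each jaw. I could not read the two jaws separately. The point where I felt the far jaw differed by 1 to 2 mm from where the camera put it, so the split could be off by about 1 mm.
- **Camera disagreement:** The scene and side cameras differed by up to 7 mm on the holder's position, so I relied on the wrist camera and touch.
- **Surroundings:** I did not touch the glass, the candlestick or the small tiles.

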